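# Pop the sample hatch of the watch pressure tester

### The arm

A 7-joint arm with a two-finger parallel gripper is mounted at the origin on the work surface. World frame = base frame: x ahead of the robot, y to its left, z up, the work surface at z = 0. Lengths are in mm, angles in rad, forces in N, time in s.
With the tool pointing down it reaches from about 400 to 875 mm from the base axis. Payload 19.3 kg.
Tool frame: the origin (TCP) lies at the very end of the fingers, on their centre line; the grasp point (between the pads) lies 19 mm behind it; x points along the fingers, y is the direction in which the jaws open and shut, and the axes are right-handed (so a half turn about x gives the same grasp; the last joint's range is limited). The gripper opens to 85 mm and grips with 20 to 120 N. Pads are 22 mm wide; open, the fingers measure 114 mm over their backs; the gripper's body (76 mm by 85 mm) begins 54 mm behind the grasp point. The pads swing forward as they close: fully open they stand 13 mm farther back than shut.
Start: joints at [1.044, 0.521, -0.036, 1.599, 0.021, 1.021, -0.113], TCP at [275.646, -560.922, 231.291] pointing down, gripper open.
Joint ranges: [-2.91, 2.91], [-0.3, 2.13], [-1.5, 1.42], [0.17, 2.43], [-1.26, 4.41], [0.16, 1.93], [-2.52, 2.52]. Speed limits (rad/s): [1.89, 1.89, 2.39, 2.39, 3.01, 3.01, 3.01].

### API

Orientations are given as a rotation vector (axis times angle).
In Python, from workcell import env gives the robot as it stands. The module is installed in compiled form; this text tells all that it offers. Calls block until the motion is done:
- env.move_to(position, orientation): joint-space move of the TCP to a pose.
- env.line_to(position, rotation=None, speed=150): straight line of the TCP; rotation=None keeps the orientation; speed is the mean speed in mm/s.
- env.movej(angles): joint-space move.
- env.command_gripper(opening): opening from 0.0 (shut) to 1.0 (fully open); the grip force is fixed at half the most; returns when the fingers have stopped.
- env.hold(seconds).
- env.solve_ik(position, orientation): joint angles nearest the present ones, or None.
- env.get_image(name): name is "scene" or "top" or "wrist"; returns a dict with "frame" (384x512x3 uint8, red, green, blue), "intrinsics" (3x3 intrinsics, pixels), "eye" and "orientation" of the camera in the world. Camera axes: x right, y down, z forward; pixel columns grow to the right and rows downward; lengths in mm; the calibration is good to about 2 mm. A picture is of the moment at which its call begins. There is no depth.
A pose or a line that the arm cannot do raises env.PlanningError and nothing moves.
- env.close_job(): hands the job in, once; it reports no verdict.
Readings, each from a call of its own:
- env.current_clock(): time.
- env.current_joint_positions(): joint angles.
- env.current_qd(): joint speeds.
- env.current_tau(): joint torques, N m.
- env.current_eef_pos(): TCP position.
- env.current_ee_rot(): TCP orientation.
- env.current_ft_force(): force on the tool from outside, world axes, zero at the start.
- env.current_moment(): the same for the moment, N m.
- env.current_opening(): opening from 0.0 (shut) to 1.0 (fully open).
Only numpy, scipy, OpenCV 4.12 (cv2) and the standard library are available. Lean on these libraries where they do the work, as an engineer would, in place of code of your own. Each camera call takes 0.05 s, during which the arm holds its last target.

### The job

Press the lid of the sample hatch on the pressure tester (the box with the round dial gauge) in with a fingertip once, near its free edge, until its push latch lets go, then take the hand away so that it springs open. Keep the hand clear of the tester until the lid has stood open for at least two seconds, to make sure that it stays open. Do not push the lid back down, and leave the lid of the other tester (the one with the flat rectangular screen) and the things lying about as they are.

Things in the scene. Friction and masses are not known exactly. Their poses are not given: they have to be found in the camera images.
- pressure_tester: grey box fixed to the bench, 160 x 150 x 70 mm high, origin under its centre, x from front (hatch side) to rear. On its deck a grey lid, 60 (x) x 50 mm, flat top 78 mm up, 8 mm above the deck, with a 3 mm rubber dome near its free edge; hinge line along y at x -6 mm, 70 mm up; free edge at x -66 mm. On the rear deck: a round dial gauge, 44 mm across and 14 mm high (centre x = +50, y = +18 mm), and a black knob. Its lid is the sample hatch.
- sample_hatch (a joint): the pressure tester's lid, rad: 0 shut and latched, negative pushed in (hard stop at -0.16, 7 mm at the pressing spot), positive open (stop at 1.2). Sprung push latch: pushing in past about -0.08 (3.5 mm, some 3 N at the pressing spot) releases it; once let go the lid springs up by itself in about 1 s and stays up
- sample_hatch_press (a point): the pressing spot: top of a dark rubber dome, 16 mm across and 3 mm high, on the pressure tester's lid, midway along its free edge and 16 mm in from it, 44 mm from the hinge line. z is normal to the lid, upward when shut; the point moves with the lid
- timing_tester: grey box fixed to the bench, 160 x 150 x 70 mm high, origin under its centre, x from front (hatch side) to rear. On its deck a grey lid, 60 (x) x 50 mm, flat top 78 mm up, 8 mm above the deck, with a 3 mm rubber dome near its free edge; hinge line along y at x -6 mm, 70 mm up; free edge at x -66 mm. On the rear deck: a flat black rectangular screen, 40 by 100 mm, 10 mm high. Its lid is its battery hatch: leave it shut.
- battery_hatch (a joint): the timing tester's lid, rad: 0 shut and latched, negative pushed in (hard stop at -0.16, 7 mm at the pressing spot), positive open (stop at 1.2). Sprung push latch: pushing in past about -0.08 (3.5 mm, some 3 N at the pressing spot) releases it; once let go the lid springs up by itself in about 1 s and stays up
- loupe: loose black watchmaker's eyeglass, waisted, 30 mm across, 30 mm high, origin at the centre of its underside; bystander
- parts_jar: loose glass jar with a steel cap, 52 mm across, 38 mm high, origin at the centre of its underside; bystander
- movement_holder: loose aluminium block 50 by 24 by 12 mm with a brass disc on top (20 mm high in all), origin at the centre of its underside; bystander
There are look-alikes about, which are no part of the job. Leave any green or pink look-alike of the timing_tester alone.

How it is judged:
By the outcome, as a careful person would: the job done as asked, in the order asked, and still so for the second after the job is handed in, with the robot touching nothing.
It also fails if it takes over 32 s, if anything falls off the work surface, if the arm or the gripper's body presses on something with over 40 N, if the wrist force passes 120 N, or if a joint passes its speed limit or range.

## Working session

There is one attempt and no reset: what is moved stays moved. The work goes in short steps, each a Python script; the robot and the scene stay as the last script left them, time stands still between calls to the robot, and variables do not carry over. Pictures are saved under pics/ and viewed, and the job is handed in when it is done.

```bash
mkdir -p pics; cat > h.py <<'E'
import numpy as np, cv2
from scipy.spatial.transform import Rotation as R
from workcell import env
def shot(n,f):
    d=env.get_image(n); cv2.imwrite('pics/'+f+'.png',d['frame'][:,:,::-1]); 
    np.savez('pics/'+f+'.npz',**{k:np.asarray(v) for k,v in d.items()}); return d
def rotm(o):
    o=np.asarray(o,float)
    return o if o.shape==(3,3) else R.from_rotvec(o).as_matrix()
def ray(d,u,v):
    K=np.asarray(d['intrinsics']); r=rotm(d['orientation'])@np.linalg.inv(K)@[u,v,1.]
    return np.asarray(d['eye'],float),r
def onz(d,u,v,z):
    e,r=ray(d,u,v); return e+r*(z-e[2])/r[2]
def proj(d,p):
    c=rotm(d['orientation']).T@(np.asarray(p,float)-np.asarray(d['eye'])); q=np.asarray(d['intrinsics'])@c; return q[:2]/q[2]
E
python3 - <<'E'
from h import *
for n in ['scene','top','wrist']:
    d=shot(n,n+'0'); print(n,d['eye'],d['orientation'],d['intrinsics'])
print(env.current_clock(),env.current_ee_rot(),env.current_ft_force())
a=[cv2.imread(f'pics/{n}0.png') for n in ['scene','top']]
E
```

```text
scene [1073.49529765  657.56489839  862.63891445] [-1.17507979 -2.39308919  0.96068279] [[395.99871286   0.         260.625127  ]
 [  0.         395.99871286 192.83570985]
 [  0.           0.           1.        ]]
top [ 327.39006779  183.15149196 1542.95606755] [-2.14972978  2.16919444 -0.14644107] [[438.98452736   0.         254.84550499]
 [  0.         438.98452736 188.98204437]
 [  0.           0.           1.        ]]
wrist [ 346.46514045 -526.18064336  372.59756644] [ 2.43500703 -1.51864429 -0.23581595] [[308.75701526   0.         254.8175406 ]
 [  0.         308.75701526 190.89592487]
 [  0.           0.           1.        ]]
0.15 [ 1.96779003  0.45822863 -1.96819675] [ 0.84873954 -0.66835292  0.81704269]
```

View pics/scene0.png

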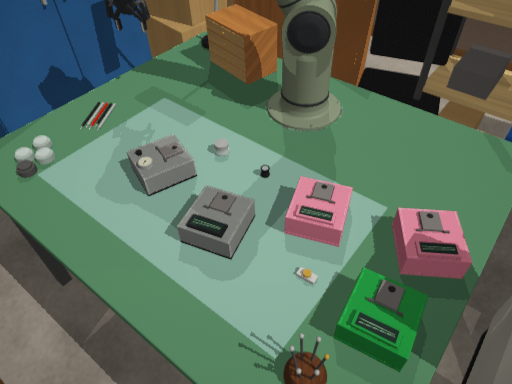

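View pics/top0.png

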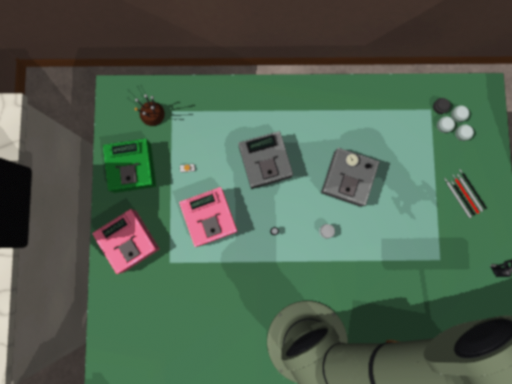

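The grey box with the round dial is at about (352,178) in the top view and (162,163) in the scene view. The screen tester is beside it at (265,160) in the top view. I'll zoom in on both.

```bash
python3 - <<'E'
import cv2,numpy as np
a=cv2.imread('pics/top0.png')[140:215,310:390]; b=cv2.imread('pics/scene0.png')[125:200,120:200]
o=[cv2.resize(x,None,fx=5,fy=5,interpolation=cv2.INTER_CUBIC) for x in (a,b)]
o=[np.clip(x.astype(float)*f,0,255).astype(np.uint8) for x,f in zip(o,(1.8,1.5))]
cv2.imwrite('pics/zoom0.png',np.hstack(o))
E
```

```text
(no output)
```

View pics/zoom0.png

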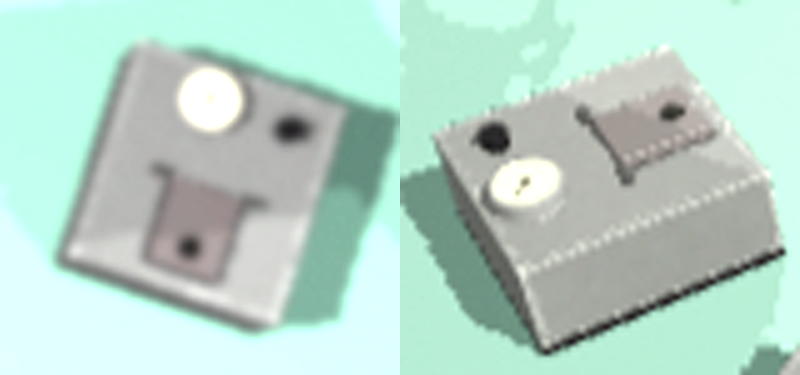

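The zoom shows the dome at about (347.4,189) in the top view and (174,147) in the scene view. The dial is at about (351.6,159) and (144.6,161.6). I'll refine these with masks and triangulate.

```bash
python3 - <<'E'
from h import *
T=np.load('pics/top0.npz');S=np.load('pics/scene0.npz')
def blob(d,u,v,r,dark):
    g=cv2.cvtColor(d['frame'],cv2.COLOR_RGB2GRAY).astype(float)
    u0,v0=int(round(u)),int(round(v)); p=g[v0-r:v0+r+1,u0-r:u0+r+1]
    bg=np.median(p); w=np.clip((bg-p) if dark else (p-bg),0,None); w[w<0.4*w.max()]=0
    n,l=cv2.connectedComponents((w>0).astype(np.uint8)); k=l[np.unravel_index(w.argmax(),w.shape)]; w[l!=k]=0
    yy,xx=np.mgrid[-r:r+1,-r:r+1]; return u0+(w*xx).sum()/w.sum(), v0+(w*yy).sum()/w.sum(), int((w>0).sum())
def tri(a,b):
    (e,r),(f,s)=ray(T,*a[:2]),ray(S,*b[:2]); t=np.linalg.lstsq(np.c_[r,-s],f-e,rcond=None)[0]
    p,q=e+r*t[0],f+s*t[1]; return (p+q)/2,np.linalg.norm(p-q)
out={}
for n,t,s,dk,z,rr in [('dome',(347.4,189),(174,147),1,80,(4,4)),('gauge',(351.6,159.2),(144.6,161.6),0,84,(8,9)),('knob',(368,165.6),(138.3,152.4),1,84,(5,5))]:
    a=blob(T,*t,rr[0],dk);b=blob(S,*s,rr[1],dk); print(n,np.round(a,1),np.round(b,1)); p,e=tri(a,b); print(' tri',p.round(1),'gap',round(e,1),'topz',onz(T,*a[:2],z).round(1),'scz',onz(S,*b[:2],z).round(1))
    out[n]=(onz(T,*a[:2],z)+onz(S,*b[:2],z))/2
d,g=out['dome'][:2],out['gauge'][:2]
# dome local (-50,0), gauge local (50,18)
v=g-d; yaw=np.arctan2(v[1],v[0])-np.arctan2(18,100); print('dist',np.linalg.norm(v),'exp',np.hypot(100,18),'yaw',yaw)
c=np.array([np.cos(yaw),np.sin(yaw)]); print('centre',d+50*c,'reach',np.linalg.norm(d))
E
```

```text
dome [347.5 189.   16. ] [173.9 147.1  13. ]
 tri [ 511.5 -141.5   77.9] gap 1.4 topz [ 511.7 -141.5   80. ] scz [ 512.7 -138.7   80. ]
gauge [351.5 159.4 107. ] [144.6 160.9 100. ]
 tri [ 611.8 -157.7   84.3] gap 0.7 topz [ 612.1 -158.    84. ] scz [ 611.4 -157.7   84. ]
knob [367.9 165.4  25. ] [138.3 152.4  34. ]
 tri [ 592.  -214.8   74.2] gap 1.9 topz [ 590.9 -212.8   84. ] scz [ 597.5 -203.    84. ]
dist 101.08508002397049 exp 101.6070863670443 yaw -0.35426300787273024
centre [ 559.12895506 -157.45027105] reach 531.0489612328586
```

The measurements agree: the dome triangulates to z≈78 (expected 81), and the dome-to-dial distance is 101.1 mm (expected 101.6). That puts the dome at about (512,-140.5) with yaw -0.354, at 531 mm reach. Next I'll shut the gripper and go to a standoff above the dome.

```bash
python3 - <<'E'
from h import *
yaw=-0.3543
q0=np.array(env.current_joint_positions())
best=None
for k in range(4):
    a=yaw+k*np.pi/2
    x=np.array([0,0,-1.]); y=np.array([np.cos(a),np.sin(a),0]); z=np.cross(x,y)
    rv=R.from_matrix(np.c_[x,y,z]).as_rotvec()
    q=env.solve_ik([512,-140.5,160],rv); q2=env.solve_ik([512,-140.5,77],rv); q3=env.solve_ik([437,-112.5,250],rv)
    print(k,rv.round(3),None if q is None else np.round(q-q0,2),q2 is not None,q3 is not None)
    if q is not None and q2 is not None and q3 is not None:
        c=np.abs(q-q0).max()
        if best is None or c<best[0]: best=(c,k,rv)
print(best)
np.save('rv.npy',best[2])
env.command_gripper(0.0); print(env.current_clock())
env.move_to([512,-140.5,150],best[2]); 
print(env.current_clock(),env.current_eef_pos(),env.current_opening(),env.current_ft_force())
shot('wrist','wrist1');shot('scene','scene1')
E
```

```text
0 [ 1.465  1.02  -1.465] [-0.62 -0.04 -0.32  0.3   0.21 -0.23 -0.3 ] True True
1 [ 0.278  1.553 -0.278] [-0.41  0.01 -0.61  0.29  0.4  -0.17  1.1 ] True True
2 [-0.944  1.356  0.944] [-1.59  0.26  1.14  0.35 -0.88 -0.04 -2.41] True True
3 [-2.029  0.363  2.029] [-0.91 -0.05  0.06  0.32 -0.04 -0.26 -1.64] True True
(np.float64(0.6235185279476514), 0, array([ 1.46521842,  1.02025277, -1.46521842]))
0.9167
2.7 [ 511.87113536 -141.79645973  150.08369563] -0.002163785957640927 [-0.44186748 -0.86746627  0.37651208]
```

```bash
python3 - <<'E'
from h import *
W=np.load('pics/wrist1.npz');S=np.load('pics/scene1.npz')
for p in [(512,-140.5,81),(511.9,-141.8,150),(611.8,-157.8,84)]: print(proj(W,p).round(1),proj(S,p).round(1))
b=cv2.resize(cv2.imread('pics/scene1.png')[80:200,90:210],(384,384),interpolation=cv2.INTER_CUBIC)
cv2.imwrite('pics/z1.png',cv2.resize(np.hstack([cv2.imread('pics/wrist1.png'),b]),None,fx=.88,fy=.88))
E
```

```text
[253.  203.5] [173.6 146.5]
[253.2 251.9] [169.1 128.2]
[395.2 179.7] [144.5 161. ]
```

View pics/z1.png

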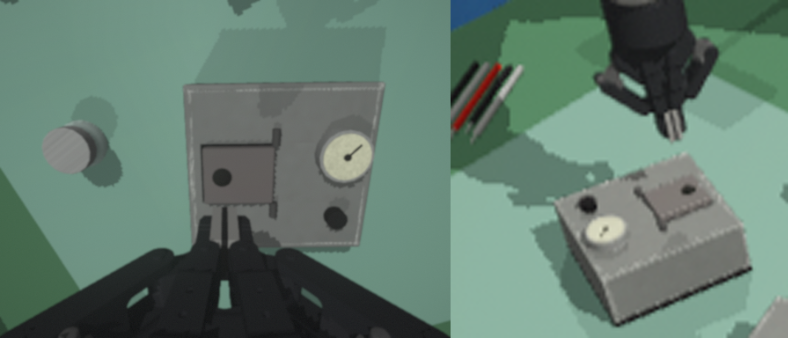

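In the wrist view the dome is at about (252,201), against a predicted (253,203.5), which agrees to about 1-2 mm. The fingers are shut above it and the dial is on the far side, so this is the right tester. Next I'll descend with force monitoring, press once and retreat up and forward.

```bash
python3 - <<'E'
from h import *
W=np.load('pics/wrist1.npz')
p=onz(W,252,201,81); print('wrist dome',p.round(1))
x,y=512,-140.0
env.line_to([x,y,90],speed=80); env.hold(0.15)
f0=np.array(env.current_ft_force()); print(env.current_clock(),f0.round(2),env.current_eef_pos())
zc=None; z=90.; log=[]
while z>73.:
    z-=1.0 if z>84.5 else 0.6
    env.line_to([x,y,z],speed=20)
    f=np.mean([env.current_ft_force() for _ in range(1)],axis=0)-f0
    zt=env.current_eef_pos()[2]
    log.append((round(z,1),round(zt,2),round(f[2],2),round(env.current_clock(),2)))
    if zc is None and f[2]>1.2: zc=zt
    if f[2]>15 or (zc is not None and zc-zt>4.6): break
print(*log,sep='\n'); print('contact',zc)
env.line_to([x-75,y+28,z+130],speed=220)
print(env.current_clock(),env.current_eef_pos(),(np.array(env.current_ft_force())-f0).round(2))
shot('scene','scene2'); 
E
```

```text
wrist dome [ 512.  -138.4   81. ]
3.85 [-0.72 -0.61  0.56] [ 512.2435165  -140.09615016   90.46056622]
(89.0, np.float64(89.08), np.float64(-0.67), 4.1)
(88.0, np.float64(87.97), np.float64(-0.77), 4.35)
(87.0, np.float64(86.94), np.float64(-0.0), 4.6)
(86.0, np.float64(85.94), np.float64(0.05), 4.85)
(85.0, np.float64(84.94), np.float64(0.17), 5.1)
(84.0, np.float64(83.94), np.float64(0.46), 5.35)
(83.4, np.float64(83.37), np.float64(-0.67), 5.6)
(82.8, np.float64(82.75), np.float64(0.3), 5.85)
(82.2, np.float64(82.16), np.float64(-1.19), 6.1)
(81.6, np.float64(81.54), np.float64(-0.67), 6.35)
(81.0, np.float64(81.02), np.float64(0.09), 6.6)
(80.4, np.float64(80.35), np.float64(0.18), 6.85)
(79.8, np.float64(79.75), np.float64(1.06), 7.1)
(79.2, np.float64(79.16), np.float64(0.99), 7.35)
(78.6, np.float64(78.55), np.float64(1.26), 7.6)
(78.0, np.float64(77.96), np.float64(1.23), 7.85)
(77.4, np.float64(77.36), np.float64(0.65), 8.1)
(76.8, np.float64(76.77), np.float64(0.78), 8.35)
(76.2, np.float64(76.17), np.float64(1.53), 8.6)
(75.6, np.float64(75.56), np.float64(1.47), 8.85)
(75.0, np.float64(74.97), np.float64(1.37), 9.1)
(74.4, np.float64(74.35), np.float64(1.03), 9.35)
(73.8, np.float64(73.81), np.float64(2.34), 9.6)
contact 78.54543291578005
10.4417 [ 437.15399034 -112.20663583  203.12999779] [ 1.1   0.3  -0.51]
```

```bash
python3 - <<'E'
from h import *
env.hold(0.8); shot('scene','scene3'); shot('wrist','wrist3'); shot('top','top3'); print(env.current_clock())
b=[cv2.resize(cv2.imread(f'pics/{n}.png')[100:200,100:210],(396,360),interpolation=cv2.INTER_CUBIC) for n in ('scene2','scene3')]
cv2.imwrite('pics/z3.png',np.hstack(b))
E
```

```text
11.4417
```

View pics/z3.png

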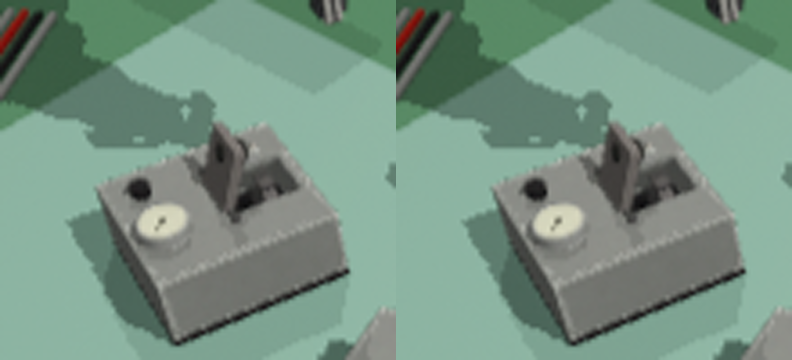

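View pics/wrist3.png

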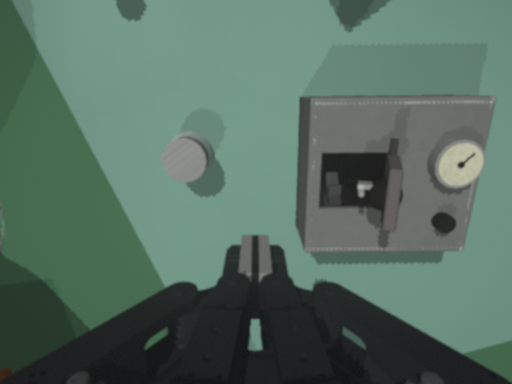

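The lid stands open: in the scene view it is upright at about (164,146) in both pictures, and in the wrist view the hatch well is uncovered at (355,180). The hand is clear. I'll hold for more than two seconds, check again and compare the bystanders with their starting positions.

```bash
python3 - <<'E'
from h import *
env.hold(2.5); S=shot('scene','scene4'); T=shot('top','top4'); print(env.current_clock(),env.current_ft_force())
s0=cv2.imread('pics/scene0.png');s4=cv2.imread('pics/scene4.png')
t0=cv2.imread('pics/top0.png');t4=cv2.imread('pics/top4.png')
print('scene3-4 tester diff',cv2.absdiff(cv2.imread('pics/scene3.png'),s4)[120:200,120:200].max())
for n,(a,b) ,(v,u,r) in [('timing',(s0,s4),(220,217,38)),('loupe',(s0,s4),(171,265,9)),('jar',(s0,s4),(147,222,12)),('holder',(s0,s4),(275,307,12)),('pink',(s0,s4),(210,320,30)),('green',(s0,s4),(316,381,40)),('holder-top',(t0,t4),(168,188,8))]:
    print(n,(cv2.absdiff(a,b)[v-r:v+r,u-r:u+r].max(2)>40).sum())
cv2.imwrite('pics/z4.png',s4)
E
```

```text
14.0417 [ 0.47847272 -0.34564234 -0.2647364 ]
scene3-4 tester diff 5
timing 0
loupe 0
jar 0
holder 0
pink 0
green 0
holder-top 0
```

View pics/z4.png

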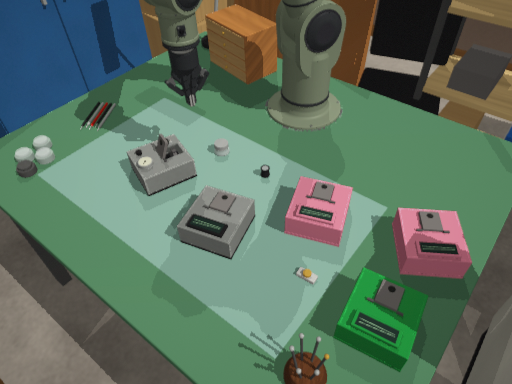

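The lid is still open at (165,148) more than 3.5 s after the hand left, the timing tester's lid at (226,203) is still shut, and nothing else has moved. I'm handing in.

```bash
python3 -c "
from workcell import env
env.close_job(); print(env.current_clock())"
```

```text
the job is handed in; nothing more can be done
the job is handed in; nothing more can be done
```

The pressure tester's sample hatch is open. I pressed its lid once on the rubber dome with the shut fingertips, at about (512, -140), then took the hand up and away to the front. I handed the job in at about 14 s of the 32 s allowed.

**Lid:** It had sprung fully open by the time the hand was clear. It looked the same in pictures 1.0 s and 3.6 s after the hand had withdrawn.

**Everything else:** The timing tester's lid, the loupe, the jar, the movement holder and two of the coloured look-alikes (green, nearer pink) showed no change from the first pictures. I checked the other pink one only by eye.

**What was less certain:**
- **Force reading:** The noise was about 1 N, so neither first contact nor the moment the latch let go showed clearly. The press went to z = 73.8, about 7 mm below the nominal dome top and so close to the hard stop, with at most 2.3 N read. Only the pictures confirm that it released.
- **Dome position:** The camera estimates differed by up to 3 mm. The press landed well enough to release the latch.

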